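Steady the hanging scale's hook and hang the brass lug on it

TASK

Weigh the brass lug: draw it out of its rack bay by its eye and lay it flat on the black rubber pad, and still the swinging scale hook with a light touch so that, with the lug lying released on the pad, the hook hangs at rest and untouched. Then take the lug again by its barrel and hang it by its eye in the bend of the hook, and leave it hanging quietly with nothing touching it. Leave the zinc lug in its bay and the packs, insulator and brush where they are.

Things in the scene. Friction and masses are not known exactly. Their poses are not given: they have to be found in the camera images.
- gantry: Hanging scale on a grey stand. Origin on the plate top (20 mm above the work surface) straight below the hook's pivot; z up; the hook's open side faces -x, roughly to the robot (yaw varies). Post 30 mm square at x = +200, y = -110, on a foot 130 x 110 mm; slanting beam 475 mm up from post to hook; blue 60 mm scale head 405 to 465 mm above the plate, x -17 to +18.
- hook (a joint): Swing of the hook (8 mm steel wire, 160 g), rad: a pendulum pivoted 400 mm above the plate, turning about the gantry's x axis, so it swings sideways only; 0 is plumb, positive carries it to the gantry's +y. Swings almost without loss, period a little under 1 s, first at 0.26 to 0.42 rad; stops at 0.7.
- hook_seat (a point): Wire's middle at the lowest point of the hook's bend, 200 mm below the pivot; moves with the hook. The bend is a half circle of 22 mm radius in the gantry's x-z plane. Its shank side runs up at x = +22 mm to 110 mm above the seat, slants to x = 0 at 140 mm above, then goes straight up to the pivot (18 mm red collar 20 to 50 mm below it); its free point is at x = -22 mm.
- hook_tip (a point): Rounded top end of the hook's free point: 22 mm to the gantry's -x from the seat and 44 mm above it. The point stands vertical and straight for its upper 22 mm.
- lug: Brass lug, 0.29 to 0.45 kg: square eye plate 50 x 50 x 12 mm with a 30 mm hole, and a barrel 26 wide, 18 high, 80 long. Origin on the underside at the hole's middle; x points from barrel to eye (barrel x -25 to -105 mm), z up as it lies flat (plate z 0 to 12, barrel 0 to 18). Starts flat in either rack bay, barrel inside, eye outside towards the robot.
- lug_eye (a point): Centre of the brass lug's hole, mid-thickness (6 mm above its underside).
- lug_tail (a point): Middle of the brass lug's barrel where it is best gripped for hanging: 78 mm from the eye's centre, 9 mm above the underside.
- rack: Fixed blue steel rack 84 x 163 x 32 mm with two roofed bays (33 wide, 26 high, 80 mm deep inside) at y = +55 and -55 mm. Origin on the plate top (20 mm above the work surface) under its middle; bays open at its face x = -40 mm. A stored lug's eye centre is at x = -75 mm; it slides out along the rack's -x, clear after 70 mm. Yaw varies.
- lug_zinc: Grey zinc lug of the same shape and frame as the brass lug, in the other bay; to be left alone.
- pad: Fixed black rubber pad 130 x 190 x 3 mm on the plate, long side along its y; origin under its middle, on the plate top.
- pack_a: Sea-green nickel pack 85 x 50 x 70 mm, bystander; origin under its middle.
- pack_b: Another such pack, bystander.
- insulator: Cream ceramic insulator, 52 mm across, 62 mm tall, bystander; origin under its middle.
- brush: Hand brush lying on the plate, bystander.
Things that resemble listed ones, but are neither listed nor needed, are in the scene too. Of the things like the lug, leave any that is red; of the rest the smaller one is meant.

How it is judged:
On the way:
1. the brass lug lies flat, released and at rest on the rubber pad, while the hook hangs still and untouched (within 0.04 rad of plumb, slower than 0.3 rad/s) for half a second (z of lug in the frame of pad between 0.0015 and 0.006 m and angle between lug's own z axis and vertical below 0.06 rad and linear speed of lug below 0.03 m/s and contact force between lug and pad above 1 N and contact force between each of lug, gantry and the arm below 0.1 N and contact force between each of lug, gantry and the fingers below 0.1 N and value of joint hook between -0.04 and 0.04 rad and velocity of joint hook between -0.3 and 0.3 rad/s), for 0.5 s.
At the end, for the whole second after the job is handed in: The brass lug hangs by its eye in the bend of the hook (eye centre within 20 mm of the bend's lowest point, barrel down, within 0.3 rad of plumb), moving slower than 0.12 m/s, the hook within 0.08 rad of plumb, nothing touching them (distance between lug_eye and hook_seat below 0.02 m and contact force between lug and gantry above 1 N and angle between lug's own x axis and vertical below 0.3 rad and linear speed of lug below 0.12 m/s and value of joint hook between -0.08 and 0.08 rad and contact force between each of lug, gantry and the fingers below 0.1 N).
It fails at once if the zinc lug is moved more than 20 mm (distance of lug_zinc from where it was at the start of the episode above 0.02 m).
It fails at once if a pack, the insulator or the brush is moved more than 30 mm (distance of any of pack_a, pack_b, insulator, brush from where it was at the start of the episode above 0.03 m).
It also fails if it takes over 72 s, if anything falls off the work surface, if the arm or the gripper's body presses on something with over 40 N, if the wrist force passes 120 N, or if a joint passes its speed limit or range.

ROBOT

A 6-joint arm with a two-finger parallel gripper is mounted at the origin on the work surface. World frame = base frame: x ahead of the robot, y to its left, z up, the work surface at z = 0. Lengths are in m, angles in rad, forces in N, time in s.
With the tool pointing down it reaches from about 0.25 to 0.775 m from the base axis. Payload 4 kg.
Tool frame: the origin (TCP) lies midway between the tips of the shut fingers; the grasp point (between the pads) lies 19 mm behind it (robot.pinch_z is the distance from the TCP to the grasp point, in m); x points along the fingers, y is the direction in which the jaws open and shut, and the axes are right-handed (so a half turn about x gives the same grasp; the last joint's range is limited). The gripper opens to 94 mm and grips with 3 to 60 N. Pads are 16 mm wide; open, the fingers measure 119 mm over their backs; the gripper's body (75 mm by 177 mm) begins 78 mm behind the grasp point.
Start: joints at [-1.378, 0.087, 1.371, -0, 1.684, -0.103], TCP at [0.16, -0.526, 0.206] pointing down, gripper open.
Joint ranges: [-3.1, 3.1], [-0.76, 2.03], [0.27, 2.55], [-1.08, 4.22], [0.17, 2.65], [-2.57, 2.57]. Speed limits (rad/s): [2.79, 2.79, 3.14, 3.14, 3.14, 3.14].

INTERFACE

Orientations are given as [roll, pitch, yaw] about the fixed x, y, z axes, in that order (R = Rz(yaw) Ry(pitch) Rx(roll)).
In Python, from bench import robot, imaging gives the robot as it stands. The module is installed in compiled form; this text tells all that it offers.
- The arm moves only by the tool drive_tool, never from a script. Its argument "commands" is a list that holds one entry, the list of rows, each a list of 4 numbers: the shift along the tool's x, y, z as a fraction of full scale, then the turn about the tool's x as a fraction of full scale. A call has 1 to 20 rows; each row shifts and turns the commanded pose from where the row before left it, along the tool's axes as they then stand; what a row does not reach is not made up. Full scale, the value 1, is 0.25 m for a shift and 360 degrees for a turn. A row lasts 1/10 s, in which the tool goes at most 50 mm and 8.59 degrees, less where a joint would pass 70% of its speed; a pose out of reach is approached as far as the arm can. A call with a number of a shift or a turn outside -1 to 1 is refused whole. A call with a gripper value outside its range is refused whole. "grip" is the opening, from 0 (shut) to 1 (fully open), set as the call begins (left out, the last holds). The fingers move at their own pace and stop on an object; the grip force is fixed at half the most. Time passes only in rows, so rows that do not move let the fingers close. It gives the time, the measured TCP pose, the force and the opening at its end, in the units of the state.
- robot.get_obs(): the state, without advancing time (a new reading comes with each control period).
- imaging.snapshot(name): name is "side" or "top" or "wrist"; returns a dict with "pixels" (400x640x3 uint8, red, green, blue), "z_map" (400x640 float32, m along the optical axis (not along the pixel's ray), 0 where there is no reading), "mtx" (3x3 intrinsics, pixels), "extrinsics" (4x4, takes a point from world to camera coordinates). Camera axes: x right, y up, looking along -z (the intrinsics and any distortion apply to the point x, -y, -z); pixel columns grow to the right and rows downward; lengths in m; the calibration is good to about 2 mm. A picture is of the moment at which its call begins.
- robot.close_job(): hands the job in, once; it reports no verdict.
The state is a dict: "time": time; "joint_positions": joint angles; "qvel": joint speeds; "joint_torque": joint torques, N m; "tool_pos": TCP position; "ee_rot": TCP orientation; "wrist_force": force on the tool from outside, world axes, zero at the start; "wrist_torque": the same for the moment, N m; "width": finger opening in m.
Only numpy, scipy, OpenCV 4.12 (cv2) and the standard library are available. Lean on these libraries where they do the work, as an engineer would, in place of code of your own. Each camera call takes 0.05 s, during which the arm holds its last target.

## Working session

There is one attempt and no reset: what is moved stays moved. The work goes in short steps, Python scripts to look and compute and a tool call to move; the robot and the scene stay as the last step left them, time stands still between calls to the robot, and variables do not carry over. Pictures are saved under pics/ and viewed, and the job is handed in when it is done.

Besides the shell and the picture viewer there is one more tool, called after "Request:" as a command line: name --argument value ..., lists and objects as JSON in quotes. drive_tool: Moves the arm, as the interface text tells. Shift numbers are shares of 0.25 m and turn numbers shares of 360 degrees, none past 1 either way. Its arguments: {"type":"object","properties":{"commands":{"type":"array","items":{"type":"array","items":{"type":"array","items":{"type":"number","minimum":-1,"maximum":1}}}},"grip":{"type":"number"}},"required":["commands"]}

```bash
mkdir -p pics; cat > h.py <<'E'
import numpy as np, cv2
from bench import robot, imaging
def snap(n,fn=None):
    s=imaging.snapshot(n)
    np.savez('last_%s.npz'%n,**s)
    if fn: cv2.imwrite('pics/'+fn,cv2.cvtColor(s['pixels'],cv2.COLOR_RGB2BGR))
    return s
def ray(s,u,v):
    K=np.array(s['mtx']);E=np.array(s['extrinsics'])
    d=np.linalg.inv(K)@np.array([u,v,1.]); d=np.array([d[0],-d[1],-d[2]])
    R=E[:3,:3];t=E[:3,3]
    return -R.T@t, R.T@d
def onz(s,u,v,z):
    c,d=ray(s,u,v); return c+d*(z-c[2])/d[2]
def pt(s,u,v):
    z=s['z_map'][int(v),int(u)]; c,d=ray(s,u,v); return c+d*z
def proj(s,p):
    K=np.array(s['mtx']);E=np.array(s['extrinsics'])
    q=E[:3,:3]@np.asarray(p)+E[:3,3]; q=K@np.array([q[0],-q[1],-q[2]]); return q[:2]/q[2]
E
python3 - <<'E'
from h import *
o=robot.get_obs(); print(o)
for n in ['side','top','wrist']:
    s=snap(n,n+'0.png'); print(n,s['mtx'],s['extrinsics'],[k for k in s])
E
```

```text
{'time': 0.0, 'joint_positions': array([-1.37810249e+00,  8.79131149e-02,  1.37224069e+00, -1.77112104e-05,
        1.68360279e+00, -1.03080388e-01]), 'qvel': array([ 0.00019019, -0.00034399, -0.00117425,  0.00098123,  0.00064731,
       -0.00068062]), 'joint_torque': array([-2.86756585e-04, -3.40186214e+01, -3.02427721e+01,  7.17862090e-02,
        3.31202452e-02, -1.54634722e-04]), 'tool_pos': array([ 0.16020812, -0.52557322,  0.20433396]), 'ee_rot': array([-1.66574225,  1.56863231,  1.77162266]), 'wrist_force': array([-0.00904628, -0.29582275,  0.58732215]), 'wrist_torque': array([-3.21431430e-02,  2.90707861e-05, -4.76683191e-02]), 'width': 0.09397430624399909}
side [[399.00741319   0.         320.63696654]
 [  0.         399.00741319 196.83087812]
 [  0.           0.           1.        ]] [[-0.99132122 -0.12987918 -0.02033797  0.40934885]
 [ 0.0750901  -0.68640367  0.72333359 -0.29563481]
 [-0.10790603  0.71552876  0.69019916 -1.50363237]
 [ 0.          0.          0.          1.        ]] ['pixels', 'z_map', 'mtx', 'extrinsics']
top [[370.95205751   0.         313.24951057]
 [  0.         370.95205751 197.38693665]
 [  0.           0.           1.        ]] [[ 0.02325424 -0.99956204 -0.01830193 -0.1264749 ]
 [ 0.99367119  0.02109708  0.11032892 -0.46874574]
 [-0.10989449 -0.02075172  0.99372661 -1.36408625]
 [ 0.          0.          0.          1.        ]] ['pixels', 'z_map', 'mtx', 'extrinsics']
wrist [[324.27862195   0.         318.85086054]
 [  0.         324.27862195 196.45770658]
 [  0.           0.           1.        ]] [[ 0.29164942 -0.95652387 -0.00164257 -0.54823109]
 [ 0.92889902  0.28363535 -0.23811258  0.02502591]
 [ 0.22822626  0.06791962  0.97123617 -0.3911465 ]
 [ 0.          0.          0.          1.        ]] ['pixels', 'z_map', 'mtx', 'extrinsics']
```

View pics/side0.png

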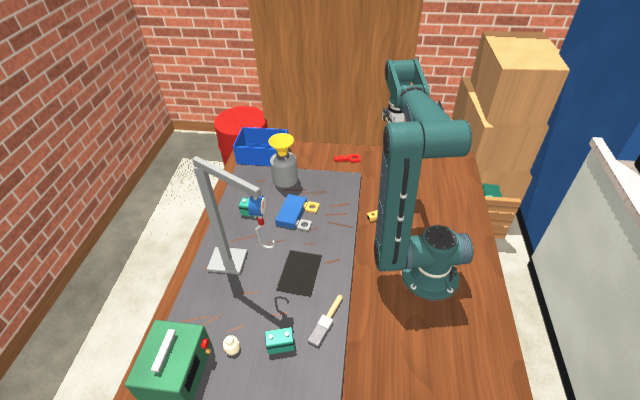

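View pics/top0.png

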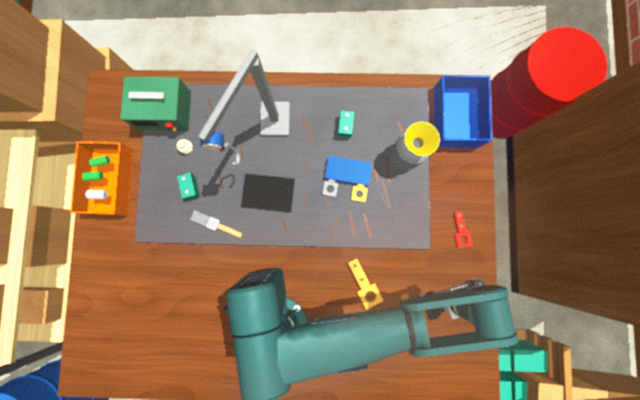

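View pics/wrist0.png

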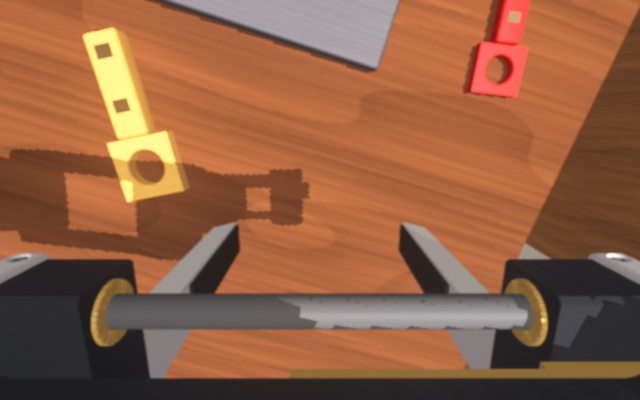

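```bash
python3 - <<'E'
from h import *
t=dict(np.load('last_top.npz')); s=dict(np.load('last_side.npz'))
def crop(s,x0,y0,x1,y1,k,fn):
    im=cv2.cvtColor(s['pixels'],cv2.COLOR_RGB2BGR)[y0:y1,x0:x1]
    cv2.imwrite('pics/'+fn,cv2.resize(im,None,fx=k,fy=k,interpolation=cv2.INTER_CUBIC))
crop(t,180,40,390,240,3,'topc.png'); crop(s,180,140,380,300,4,'sidec.png')
hsv=cv2.cvtColor(t['pixels'],cv2.COLOR_RGB2HSV)
def blobs(m,s,name,mina=15):
    n,l,st,c=cv2.connectedComponentsWithStats(m.astype(np.uint8))
    for i in range(1,n):
        if st[i,4]>=mina:
            zs=s['z_map'][l==i]; print(name,st[i],c[i].round(1),pt(s,*c[i].round()).round(3))
for n,q in(('top',t),('side',s)):
    h=cv2.cvtColor(q['pixels'],cv2.COLOR_RGB2HSV); H,S,V=[h[...,i] for i in range(3)]
    blobs((H>18)&(H<35)&(S>130)&(V>120),q,n+' yellow')
    blobs((H>100)&(H<125)&(S>130)&(V>60),q,n+' blue',30)
    blobs((V<40),q,n+' black',200)
    blobs(((H<6)|(H>174))&(S>150)&(V>90),q,n+' red',4)
E
```

```text
top yellow [405 122  35  34 883] [422.3 138.1] [ 0.659 -0.476  0.195]
top yellow [ 89 153  17   7  50] [ 97.4 155.5] [0.618 0.73  0.004]
top yellow [ 87 154  32  59 599] [106.8 189.6] [0.485 0.677 0.007]
top yellow [ 89 163  14  13  37] [ 94.8 169.4] [0.566 0.731 0.006]
top yellow [ 72 166   4  33  33] [ 73.1 182. ] [0.5   0.745 0.104]
top yellow [355 184  11  14  48] [360.3 188.4] [ 0.509 -0.289  0.034]
top yellow [351 189  12  13  30] [354.6 196.5] [ 0.475 -0.271  0.032]
top yellow [348 259  34  50 554] [363.5 283.3] [ 0.163 -0.307  0.031]
top yellow [566 352   5  31  84] [567.5 368.1] [-0.25  -1.306 -0.412]
top yellow [567 388   6  12  31] [569.8 394.8] [-0.368 -1.307 -0.409]
top blue [ 435   76   57   71 3718] [463.2 110.7] [ 0.823 -0.689  0.001]
top blue [208 132  15  13 145] [216.3 138.2] [0.569 0.127 0.482]
top blue [ 325  156   47   30 1014] [347.9 170.2] [ 0.573 -0.243  0.053]
top blue [   0  360  107   40 1627] [ 35.7 385.7] [-0.345  1.073 -0.262]
top red [ 492   27  116  111 7729] [547.5  78.3] [ 1.031 -1.115 -0.15 ]
top red [495  73   7   6   9] [498.3  75. ] [ 1.196 -1.0
[... 288 characters left out ...]
 yellow [367 210  11   6  22] [372.1 212.4] [ 0.227 -0.283  0.027]
side blue [  520     0   120   250 15083] [588.9 104. ] [-0.773 -0.921  0.232]
side blue [ 233  128   55   38 1347] [254.5 145.9] [ 0.855 -0.717  0.01 ]
side blue [276 194  30  35 652] [290.2 210.9] [ 0.573 -0.226  0.052]
side blue [248 196  15  20 194] [254.4 206. ] [0.569 0.17  0.475]
side black [ 517  208   58  192 1081] [546.1 313.5] [-0.751 -0.338 -0.698]
side red [ 214  106   53   59 1467] [235.5 125.5] [ 1.101 -1.115 -0.145]
side red [334 154  26   9 169] [347.6 157.9] [ 0.36  -0.659  0.015]
side red [257 217   7   8  34] [260.2 221. ] [0.568 0.148 0.391]
side red [201 338   8  11  66] [204.3 343.1] [0.709 0.415 0.122]
```

View pics/topc.png

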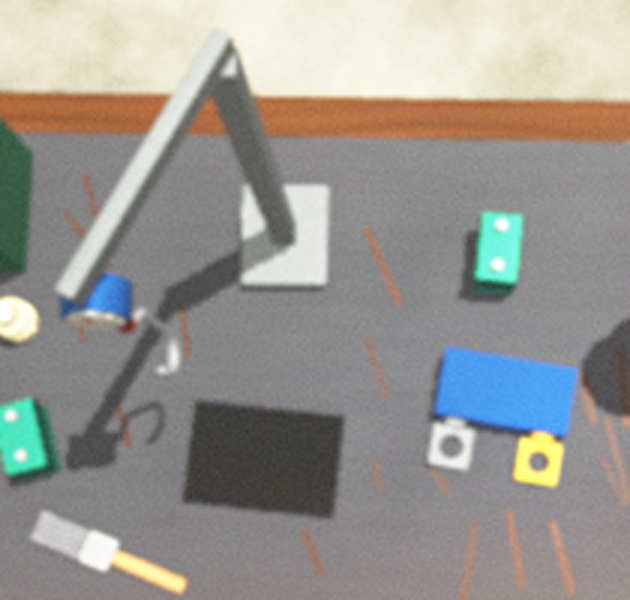

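View pics/sidec.png

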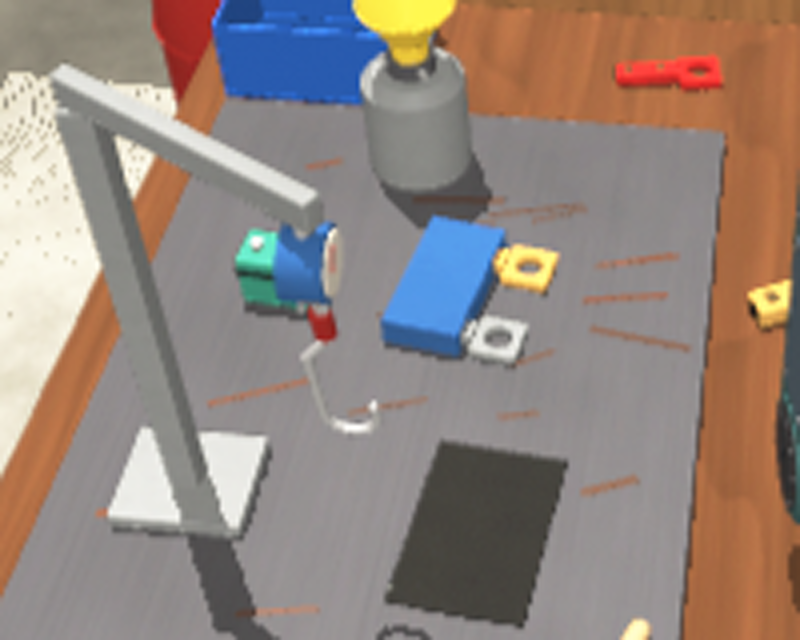

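```bash
python3 - <<'E'
from h import *
t=dict(np.load('last_top.npz')); s=dict(np.load('last_side.npz'))
def cloud(q,m):
    v,u=np.nonzero(m&(q['z_map']>0)); return np.array([pt(q,a,b) for a,b in zip(u,v)])
def box(m,x0,y0,x1,y1):
    k=np.zeros(m.shape,bool);k[y0:y1,x0:x1]=1;return m&k
h=cv2.cvtColor(t['pixels'],cv2.COLOR_RGB2HSV); H,S,V=[h[...,i].astype(int) for i in range(3)]
# rack
C=cloud(t,box((H>100)&(H<125)&(S>130),320,150,380,190)); print('rack z',np.percentile(C[:,2],[5,50,95]))
C=C[C[:,2]>0.047]; r=cv2.minAreaRect((C[:,:2]*1000).astype(np.float32)); print('rack',r,cv2.boxPoints(r))
# pad
m=box((V<75)&(S<60),235,165,300,220); 
n,l,st,c=cv2.connectedComponentsWithStats(m.astype(np.uint8)); i=1+np.argmax(st[1:,4]); m=l==i
cs=cv2.findContours(m.astype(np.uint8),0,1)[0][0]; r=cv2.minAreaRect(cs); bp=cv2.boxPoints(r); P=np.array([onz(t,u,v,.023) for u,v in bp]); print('pad px',bp,'\n',P.round(4),P.mean(0), np.linalg.norm(P-np.roll(P,1,0),axis=1))
# yellow eye
m=box((H>18)&(H<38)&(S>110)&(V>100),345,180,372,205); C=cloud(t,m); print('lug',np.percentile(C,[2,50,98],axis=0).round(4)); 
vu=np.argwhere(m); 
r=cv2.minAreaRect(vu[:,::-1].astype(np.float32)); print(r, onz(t,*r[0],.032))
for n,q,b in(('top',t,(195,120,230,160)),('side',s,(245,185,275,222))):
    h=cv2.cvtColor(q['pixels'],cv2.COLOR_RGB2HSV); H,S,V=[h[...,i].astype(int) for i in range(3)]
    C=cloud(q,box((H>100)&(H<125)&(S>130),*b)); C=C[C[:,2]>.3]; print(n,'head',np.percentile(C,[0,3,50,97,100],axis=0).round(4))
    np.save('head_%s.npy'%n,C)
# beam in top
g=box((S<40)&(V>90)&(V<210),195,45,275,145); C=cloud(t,g); C=C[C[:,2]>.45]; print(len(C),np.percentile(C,[0,50,100],axis=0))
r=cv2.minAreaRect((C[:,:2]*1000).astype(np.float32)); print('beam',r,cv2.boxPoints(r))
g=box((V>150)&(S<40),255,95,295,140); C=cloud(t,g); C=C[C[:,2]<.06];print('foot z',np.median(C[:,2])); r=cv2.minAreaRect((C[:,:2]*1000).astype(np.float32)); print('foot',r,cv2.boxPoints(r))
E
```

```text
rack z [0.04645124 0.05242363 0.0569767 ]
rack ((572.5030517578125, -243.58819580078125), (161.82188415527344, 84.81489562988281), 81.1508560180664) [[ 518.1536  -317.01236]
 [ 601.9589  -330.05972]
 [ 626.8525  -170.16403]
 [ 543.0472  -157.11667]]
pad px [[241.59727 206.32603]
 [245.00548 173.94795]
 [293.2082  179.02193]
 [289.8     211.40001]] 
 [[ 0.4322  0.1521  0.023 ]
 [ 0.5555  0.1446  0.023 ]
 [ 0.5397 -0.0387  0.023 ]
 [ 0.4171 -0.0296  0.023 ]] [0.48612419 0.05709566 0.023     ] [0.18226575 0.12349803 0.1840241  0.12298491]
lug [[ 0.4617 -0.3099  0.0168]
 [ 0.4919 -0.2854  0.0318]
 [ 0.5204 -0.2577  0.0402]]
((358.6153869628906, 192.57693481445312), (14.512063026428223, 16.868722915649414), 7.125016689300537) [ 0.49223409 -0.28456502  0.032     ]
top head [[0.555  0.1154 0.4624]
 [0.556  0.1161 0.4647]
 [0.5674 0.1278 0.4797]
 [0.585  0.163  0.4869]
 [0.5871 0.1675 0.4886]]
side head [[0.5534 0.1332 0.4421]
 [0.5542 0.1443 0.4462]
 [0.5691 0.1693 0.4736]
 [0.5856 0.176  0.4855]
 [0.5872 0.1779 0.4865]]
184 [[0.55263868 0.12450305 0.46679016]
 [0.5611619  0.14128204 0.48562531]
 [0.57880907 0.17297031 0.52886216]]
beam ((564.1149291992188, 149.1890106201172), (25.80449104309082, 47.73696517944336), 5.1670308113098145) [[549.11554 171.79852]
 [553.41473 124.25555]
 [579.1143  126.5795 ]
 [574.8151  174.12247]]
foot z 0.03755233299348992
foot ((731.9828491210938, 27.4400691986084), (0.0, 0.0), 0.0) [[731.98285  27.44007]
 [731.98285  27.44007]
 [731.98285  27.44007]
 [731.98285  27.44007]]
```

```bash
python3 - <<'E'
from h import *
t=dict(np.load('last_top.npz')); s=dict(np.load('last_side.npz'))
for u,v in [(241,184),(328,184),(328,286),(241,286)]: print('foot corner',onz(t,180+u/3,40+v/3,.028).round(4))
for u,v in [(145,430),(268,440),(240,535),(112,525)]: print('foot corner side',onz(s,180+u/4,140+v/4,.028).round(4))
for u,v in [(265,126),(272,120),(280,110)]: print(pt(t,u,v))
# dial face and head front
print('dial',pt(s,180+332/4,140+262/4), 'beam end',pt(s,180+308/4,140+205/4),'beam start',pt(s,180+63/4,140+80/4))
A=np.load('head_top.npy');B=np.load('head_side.npy');C=np.vstack([A,B]);
for a in (-15,-10,-5,0,5,10,15):
    r=np.deg2rad(a);x=np.array([np.cos(r),np.sin(r)]);y=np.array([-x[1],x[0]])
    print(a,[np.ptp(C[:,:2]@d).round(4) for d in(x,y)],[((C[:,:2]@d).max()+(C[:,:2]@d).min())/2 for d in (x,y)])
E
```

```text
foot corner [0.8393 0.0966 0.028 ]
foot corner [ 0.8412 -0.0153  0.028 ]
foot corner [ 0.707  -0.0194  0.028 ]
foot corner [0.705  0.0914 0.028 ]
foot corner side [ 0.8331 -0.0166  0.028 ]
foot corner side [ 0.7077 -0.0183  0.028 ]
foot corner side [0.7042 0.095  0.028 ]
foot corner side [0.8277 0.0979 0.028 ]
[0.73922096 0.07351296 0.03676596]
[0.75727964 0.04512811 0.05488985]
[0.80160166 0.01799876 0.0407111 ]
dial [0.55172813 0.14448496 0.45411125] beam end [0.55747532 0.15664549 0.52061035] beam start [0.77175489 0.04741703 0.52548665]
-15 [np.float64(0.046), np.float64(0.0651)] [np.float64(0.5126013228633328), np.float64(0.2890101749040923)]
-10 [np.float64(0.0418), np.float64(0.0641)] [np.float64(0.5359174997730545), np.float64(0.24318836986334785)]
-5 [np.float64(0.0376), np.float64(0.0627)] [np.float64(0.5551438830557802), np.float64(0.195472647926708)]
0 [np.float64(0.0338), np.float64(0.0626)] [np.float64(0.5703174868681471), np.float64(0.14664667667325665)]
5 [np.float64(0.0363), np.float64(0.0631)] [np.float64(0.5817136863191854), np.float64(0.09634693808800075)]
10 [np.float64(0.0398), np.float64(0.0644)] [np.float64(0.5882117512281947), np.float64(0.045187744101993804)]
15 [np.float64(0.0436), np.float64(0.0655)] [np.float64(0.5899055727682803), np.float64(-0.006135495258869202)]
```

```bash
cat >> h.py <<'E'
from scipy.spatial.transform import Rotation as Ro
def Rt():
    o=robot.get_obs(); return Ro.from_euler('xyz',o['ee_rot']).as_matrix(),np.array(o['tool_pos']),o
def plan(target,jawdeg=None):
    """target TCP pos world; jawdeg desired world angle of tool y. prints shifts in tool axes (share of .25 m) with turn first"""
    R,p,o=Rt(); a=np.degrees(np.arctan2(R[1,1],R[0,1])); print('t',o['time'],'tcp',p.round(4),'yang',round(a,2),'w',round(o['width'],4),'F',o['wrist_force'].round(1),'j6',o['joint_positions'][5].round(2))
    d=R.T@(np.array(target)-p); print('shift m',d.round(4),'share',(d/.25).round(4))
E
python3 - <<'E'
from h import *
R,p,o=Rt(); print(R.round(4)); plan([.49,-.2864,.15])
E
```

```text
[[-3.000e-04  2.915e-01 -9.566e-01]
 [ 1.700e-03 -9.566e-01 -2.915e-01]
 [-1.000e+00 -1.700e-03 -2.000e-04]]
t 0.15 tcp [ 0.1603 -0.5257  0.2046] yang -73.05 w 0.0937 F [-0.1  0.  -0.1] j6 -0.1
shift m [ 0.0549 -0.1327 -0.3852] share [ 0.2195 -0.5307 -1.5407]
```

Request:
drive_tool --commands '[[[0,0,0,0.0238],[0,0,0,0.0238],[0,0,0,0.0238],[0,0,0,0]]]' --grip 1

```text
time: 0.55
tool_pos: [0.1603, -0.5259, 0.205]
ee_rot: [-1.234, 1.57, 1.755]
wrist_force: [-0.1, 0.5, -0.4]
width: 0.0943
```

```bash
python3 - <<'E'
from h import *
plan([.485,-.286,.13])
s=dict(np.load('last_wrist.npz'));E=s['extrinsics'];R,p,o=Rt()
R0=Ro.from_euler('xyz',[-1.66574225,1.56863231,1.77162266]).as_matrix();c=-E[:3,:3].T@E[:3,3]
print('cam in tool',R0.T@(c-np.array([.1603,-.5257,.2046])))
E
```

```text
t 0.55 tcp [ 0.1603 -0.5259  0.205 ] yang -98.74 w 0.0943 F [-0.1  0.5 -0.4] j6 0.35
shift m [ 0.0752 -0.2864 -0.2845] share [ 0.3007 -1.1456 -1.138 ]
cam in tool [-0.18033796 -0.00113343 -0.06885712]
```

Request:
drive_tool --commands '[[[0,-0.115,-0.114,0],[0,-0.115,-0.114,0],[0,-0.115,-0.114,0],[0,-0.115,-0.114,0],[0.03,-0.115,-0.114,0],[0.05,-0.115,-0.114,0],[0.05,-0.115,-0.114,0],[0.05,-0.115,-0.114,0],[0.05,-0.115,-0.114,0],[0.05,-0.115,-0.114,0],[0,0,0,0],[0,0,0,0]]]'

```text
time: 1.75
tool_pos: [0.4858, -0.2847, 0.1347]
ee_rot: [-0.081, 1.569, 2.912]
wrist_force: [-1.0, -0.9, -0.1]
width: 0.0946
```

```bash
python3 - <<'E'
from h import *
s=snap('wrist','w1.png'); plan([.49,-.2864,.05])
E
```

```text
t 1.8 tcp [ 0.4855 -0.2856  0.1354] yang -98.63 w 0.0938 F [ 0.1 -0.4  0.2] j6 1.09
shift m [ 0.0854  0.0001 -0.0047] share [ 0.3415  0.0005 -0.0187]
```

View pics/w1.png

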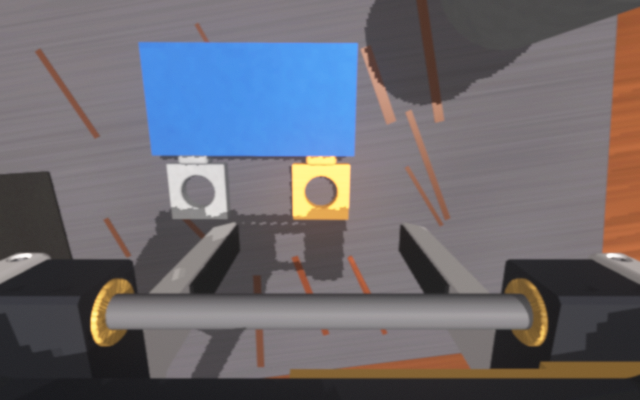

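```bash
python3 - <<'E'
from h import *
s=dict(np.load('last_wrist.npz')); e=onz(s,321,191,.032); print(e)
a=onz(s,145,155,.052)-onz(s,355,156,.052); a=onz(s,151,156,.052)-onz(s,354,156,.052); print('front edge ang',np.degrees(np.arctan2(a[1],a[0])),np.linalg.norm(a))
plan([e[0],e[1],.05])
E
```

```text
[ 0.48943204 -0.28623945  0.032     ]
front edge ang 81.49849786767062 0.16454466967248335
t 1.8 tcp [ 0.4855 -0.2856  0.1354] yang -98.63 w 0.0938 F [ 0.1 -0.4  0.2] j6 1.09
shift m [ 0.0854  0.     -0.0041] share [ 3.415e-01  2.000e-04 -1.630e-02]
```

Request:
drive_tool --commands '[[[0.1,0,-0.0565,0],[0.15,0,0,0],[0.1,0,0,0],[0.06,0,0,0],[0.036,0,0,0],[0,0,0,0],[0,0,0,0]]]'

```text
time: 2.5
tool_pos: [0.5004, -0.2885, 0.0255]
ee_rot: [2.628, 1.568, -0.667]
wrist_force: [0.8, -0.6, 0.6]
width: 0.0939
```

Request:
drive_tool --commands '[[[0,0,0,0],[0,0,0,0],[0,0,0,0],[0,0,0,0],[0,0,0,0],[0,0,0,0],[0,0,0,0],[0,0,0,0]]]' --grip 0

```text
time: 3.3
tool_pos: [0.4997, -0.2876, 0.024]
ee_rot: [1.393, 1.571, -1.902]
wrist_force: [-0.2, 0.0, 0.2]
width: 0.0494
```

Request:
drive_tool --commands '[[[-0.01,0,0,0],[0,0,0.04,0],[0,0,0.08,0],[0,0,0.08,0],[0,0,0.08,0],[0,0,0.08,0],[0,0,0.04,0],[-0.1,0,0,0],[-0.15,0,0,0],[-0.1,0,0,0],[0,0,0,0]]]'

```text
time: 4.4
tool_pos: [0.4031, -0.2742, 0.1184]
ee_rot: [2.591, 1.561, -0.703]
wrist_force: [0.4, -0.8, -2.8]
width: 0.0496
```

```bash
python3 - <<'E'
from h import *
s=snap('wrist','w2.png'); q=snap('side','s2.png'); plan([.455,.05,.24])
im=cv2.imread('pics/s2.png')[150:300,220:440]; cv2.imwrite('pics/s2c.png',cv2.resize(im,None,fx=3.5,fy=3.5))
E
```

```text
t 4.5 tcp [ 0.4007 -0.2721  0.1134] yang -98.75 w 0.0494 F [-0.2  0.3 -3.9] j6 1.01
shift m [-0.1266 -0.3266 -0.0047] share [-0.5062 -1.3065 -0.0186]
```

View pics/w2.png

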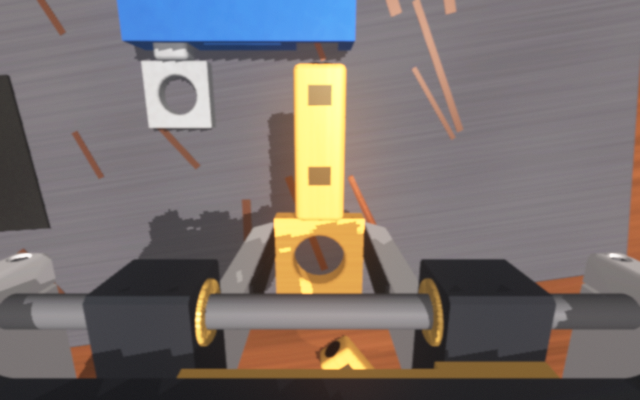

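View pics/s2c.png

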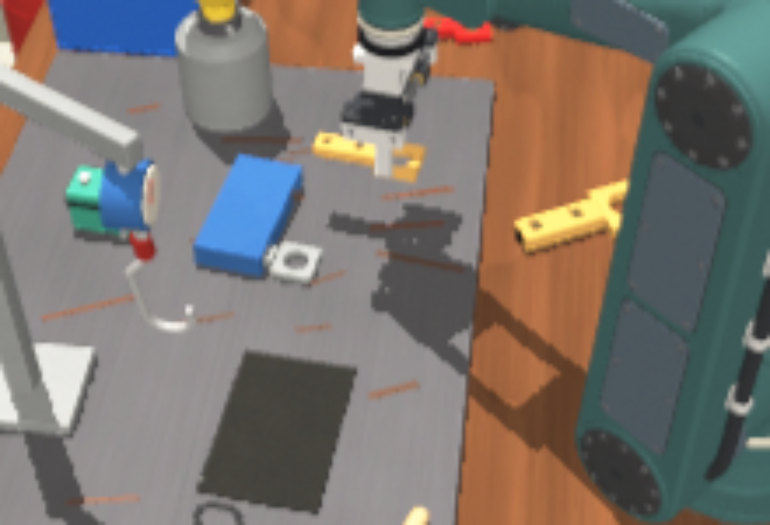

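```bash
python3 - <<'E'
from h import *
s=dict(np.load('last_wrist.npz'))
for u,v in [(310,75),(335,75),(320,110),(320,140),(320,200),(300,230),(340,280)]: print(u,v,pt(s,u,v).round(4))
E
```

```text
310 75 [ 0.4908 -0.2824  0.1345]
335 75 [ 0.4892 -0.2944  0.1324]
320 110 [ 0.474  -0.2847  0.1339]
320 140 [ 0.4595 -0.2825  0.1339]
320 200 [ 0.4291 -0.2778  0.1352]
300 230 [ 0.4118 -0.2639  0.1274]
340 280 [ 0.3781 -0.2818  0.1275]
```

Request:
drive_tool --commands '[[[-0.1,0,0,-0.0238],[-0.15,0,0,-0.0005],[-0.1,-0.1,0,0],[-0.1,-0.15,-0.03,0],[-0.05,-0.17,-0.04,0],[0,-0.17,-0.04,0],[0,-0.17,-0.04,0],[0,-0.17,-0.04,0],[0,-0.17,-0.04,0],[0,-0.1,0,0],[0,0,0,0],[0,0,0,0]]]'

```text
time: 5.7
tool_pos: [0.4576, 0.0279, 0.2365]
ee_rot: [0.128, 1.566, -3.012]
wrist_force: [0.3, -0.6, -3.2]
width: 0.0497
```

```bash
python3 - <<'E'
from h import *
q=snap('side','s3.png'); plan([.465,.13,.238])
im=cv2.imread('pics/s3.png')[150:300,200:420]; cv2.imwrite('pics/s3c.png',cv2.resize(im,None,fx=3.5,fy=3.5))
E
```

```text
t 5.75 tcp [0.4577 0.0272 0.237 ] yang -90.02 w 0.0497 F [-0.1 -0.2 -2.7] j6 1.51
shift m [-0.0011 -0.1028 -0.0072] share [-0.0045 -0.4111 -0.0289]
```

View pics/s3c.png

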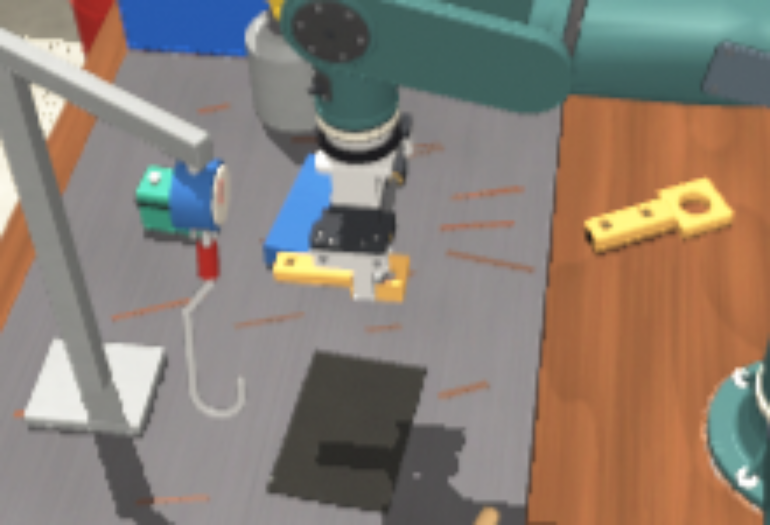

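Request:
drive_tool --commands '[[[-0.004,0,-0.029,0],[0,-0.04,0,0],[0,-0.04,0,0],[0,-0.04,0,0],[0,-0.04,0,0],[0,-0.04,0,0],[0,-0.04,0,0],[0,-0.04,0,0],[0,-0.04,0,0],[0,-0.04,0,0],[0,-0.03,0,0],[0,-0.02,0,0],[0,0,0,0],[0,0,0,0],[0,0,0,0],[0,0,0,0],[0,0,0,0],[0,0,0,0],[0,0,0,0],[0,0,0,0]]]'

```text
time: 7.75
tool_pos: [0.4657, 0.1302, 0.24]
ee_rot: [2.487, 1.571, -0.655]
wrist_force: [0.9, -0.6, -2.3]
width: 0.0497
```

Request:
drive_tool --commands '[[[0,0,0,0],[0,0,0,0],[0,0,0,0],[0,0,0,0],[0,0,0,0],[0,0,0,0]]]'

```text
time: 8.35
tool_pos: [0.4657, 0.1302, 0.24]
ee_rot: [1.934, 1.571, -1.207]
wrist_force: [0.1, 0.4, -3.1]
width: 0.0492
```

```bash
python3 - <<'E'
from h import *
q=snap('side','s4.png'); plan([.465,.13,.238]); w=snap('wrist','w4.png');q2=snap('side','s4b.png')
im=np.hstack([cv2.imread('pics/'+f)[150:300,220:340] for f in('s4.png','s4b.png')]); cv2.imwrite('pics/s4c.png',cv2.resize(im,None,fx=3.3,fy=3.3))
E
```

```text
t 8.4 tcp [0.4657 0.1302 0.2399] yang -90.01 w 0.0497 F [ 0.  -0.4 -2.6] j6 1.73
shift m [0.0019 0.0002 0.0007] share [0.0078 0.0009 0.0028]
```

View pics/s4c.png

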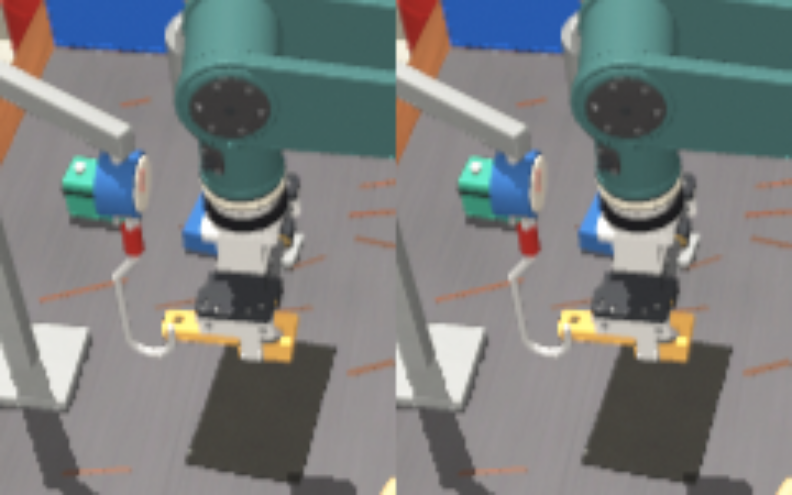

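View pics/w4.png

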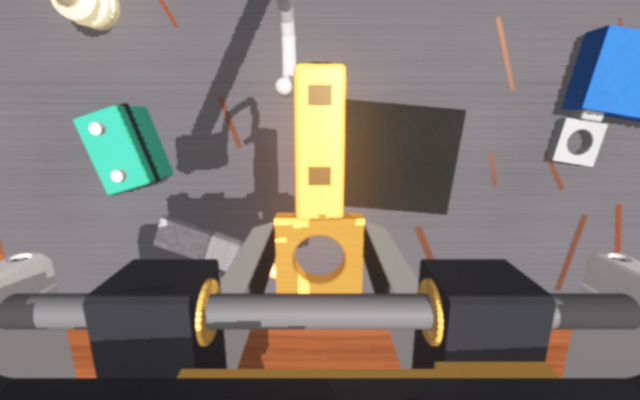

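```bash
python3 - <<'E'
from h import *
s=dict(np.load('last_wrist.npz')); print(onz(s,285,86,.262), pt(s,285,86), pt(s,300,86),onz(s,295,90,.26))
E
```

```text
[0.54825143 0.14687593 0.262     ] [0.5480417  0.14664079 0.26438254] [0.54898312 0.14036595 0.25369378] [0.54663561 0.14240298 0.26      ]
```

Request:
drive_tool --commands '[[[0,0.06,0,0],[0,0.1,0,0],[0,0.1,0,0],[0,0.06,0,0],[0,0,0,0]]]'

```text
time: 9.0
tool_pos: [0.4657, 0.0487, 0.24]
ee_rot: [1.799, 1.57, -1.346]
wrist_force: [0.7, 0.1, -2.6]
width: 0.0498
```

```bash
python3 - <<'E'
from h import *
for i in range(12):
    s=snap('wrist','w5_%d.png'%i)
    g=cv2.cvtColor(s['pixels'],cv2.COLOR_RGB2HSV)
    m=(g[...,1]<60)&(g[...,2]>165); m[200:]=0; m[:,:120]=0;m[:,450:]=0
    n,l,st,c=cv2.connectedComponentsWithStats(m.astype(np.uint8)); 
    o=[(st[j].tolist(),c[j].round(1).tolist()) for j in range(1,n) if st[j,4]>40]
    print(round(robot.get_obs()['time'],2),o)
E
```

```text
9.05 [([120, 8, 41, 86, 1363], [146.3, 53.3])]
9.1 [([120, 8, 43, 87, 1400], [147.5, 53.9])]
9.15 [([120, 7, 43, 88, 1404], [147.6, 53.6])]
9.2 [([120, 8, 42, 86, 1372], [147.0, 53.0])]
9.25 [([120, 7, 40, 87, 1355], [145.8, 52.2]), ([336, 69, 4, 14, 42], [337.7, 74.9])]
9.3 [([120, 7, 39, 86, 1317], [144.7, 51.4]), ([336, 69, 4, 16, 48], [337.8, 75.4])]
9.35 [([120, 8, 37, 83, 1305], [143.7, 50.8]), ([336, 69, 4, 13, 42], [337.7, 74.7])]
9.4 [([120, 8, 36, 82, 1290], [143.0, 50.5]), ([336, 69, 4, 18, 46], [337.7, 75.8])]
9.45 [([120, 8, 36, 82, 1292], [142.9, 50.4]), ([336, 69, 4, 14, 42], [337.7, 74.7])]
9.5 [([120, 7, 37, 84, 1293], [143.5, 50.5])]
9.55 [([120, 7, 38, 85, 1308], [144.5, 51.1])]
9.6 [([120, 7, 40, 86, 1343], [145.6, 51.9])]
```

View pics/w5_0.png

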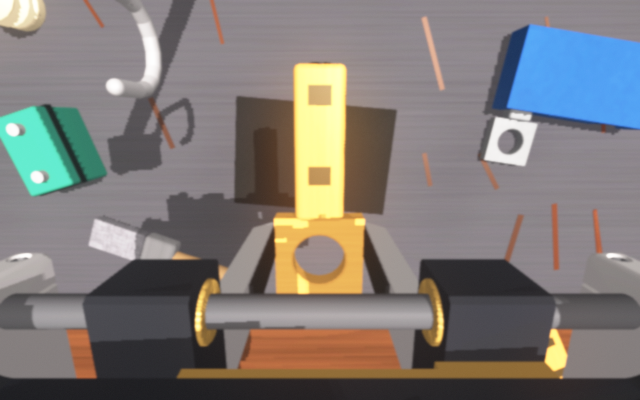

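Request:
drive_tool --commands '[[[0.1,0.06,0.03,0],[0.1,0.1,0.03,0],[0.05,0.01,0,-0.0236],[0.04,0,0,-0.0236],[0.04,0,0,-0.0236],[0.04,0,0,-0.0236],[0.04,0,0,-0.0236],[0.04,0,0,-0.0236],[0.04,0,0,-0.0236],[0,0,0,-0.0236],[0,0,0,-0.0236],[0,0,0,-0.0237],[0,0,0,0],[0,0,0,0]]]'

```text
time: 11.0
tool_pos: [0.4508, 0.0077, 0.1176]
ee_rot: [1.172, 1.57, -0.49]
wrist_force: [0.1, -0.3, -2.4]
width: 0.0496
```

```bash
python3 - <<'E'
from h import *
plan([.480,.006,.028]); w=snap('wrist','w6.png')
E
```

```text
t 11.0 tcp [0.4508 0.0077 0.1176] yang -5.19 w 0.0496 F [ 0.1 -0.3 -2.4] j6 -0.02
shift m [ 0.0896  0.0291 -0.001 ] share [ 0.3583  0.1166 -0.004 ]
```

View pics/w6.png

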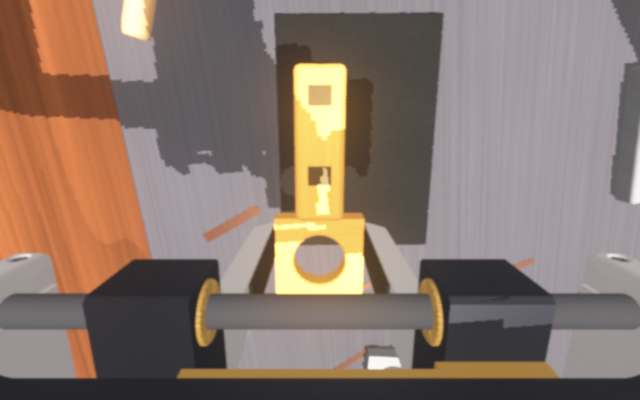

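```bash
python3 - <<'E'
from h import *
s=dict(np.load('last_wrist.npz'))
for u,v in [(275,14),(441,14),(427,243)]: print(onz(s,u,v,.023))
E
```

```text
[0.43032827 0.15648519 0.023     ]
[0.55720207 0.14499522 0.023     ]
[ 0.54443485 -0.04220074  0.023     ]
```

Request:
drive_tool --commands '[[[0.02,0.06,0,0],[0.08,0.056,0,0],[0.1,0,0,0],[0.08,0,0,0],[0.05,0,0,0],[0,0,0,0],[0.01,0,0,0],[0.01,0,0,0],[0,0,0,0],[0,0,0,0]]]'

```text
time: 12.05
tool_pos: [0.4801, 0.0051, 0.0307]
ee_rot: [1.492, 1.569, -0.166]
wrist_force: [-0.6, -0.2, -2.4]
width: 0.0496
```

Request:
drive_tool --commands '[[[0.006,0,0,0],[0.006,0,0,0],[0,0,0,0],[0,0,0,0]]]'

```text
time: 12.45
tool_pos: [0.4798, 0.0051, 0.0271]
ee_rot: [1.473, 1.57, -0.185]
wrist_force: [-0.4, -0.2, -2.8]
width: 0.0494
```

Request:
drive_tool --commands '[[[0.004,0,0,0],[0,0,0,0],[0,0,0,0]]]'

```text
time: 12.75
tool_pos: [0.4799, 0.0051, 0.0269]
ee_rot: [1.348, 1.57, -0.31]
wrist_force: [-2.2, -0.3, 5.6]
width: 0.0495
```

Contact (force went up). Release and rise straight up.

Request:
drive_tool --commands '[[[0,0,0,0],[0,0,0,0],[0,0,0,0],[0,0,0,0],[0,0,0,0],[-0.04,0,0,0],[-0.1,0,0,0],[-0.1,0,0,0],[-0.1,0,0,0],[0,0,0,0],[0,0,0,0],[0,0,0,0]]]' --grip 1

```text
time: 13.95
tool_pos: [0.4787, 0.0052, 0.1097]
ee_rot: [-1.559, 1.569, 3.066]
wrist_force: [0.4, 1.1, 0.1]
width: 0.0942
```

```bash
python3 - <<'E'
from h import *
for i in range(10):
    s=snap('side','s7_%d.png'%i)
    g=cv2.cvtColor(s['pixels'],cv2.COLOR_RGB2HSV)
    m=(g[...,1]<50)&(g[...,2]>150); k=np.zeros_like(m);k[228:262,252:280]=1;m&=k
    v,u=np.nonzero(m); print(round(robot.get_obs()['time'],2),len(u),u.mean().round(2),v.mean().round(2),u.max(),v.max())
im=cv2.imread('pics/s7_0.png')[150:300,200:420]; cv2.imwrite('pics/s7c.png',cv2.resize(im,None,fx=3.5,fy=3.5))
w=snap('wrist','w7.png'); plan([.487,.074,.03])
E
```

```text
14.0 298 266.48 247.41 279 261
14.05 296 266.51 247.62 279 261
14.1 295 266.76 247.24 279 261
14.15 280 266.73 247.41 279 261
14.2 290 266.63 246.92 279 261
14.25 293 266.79 247.49 279 261
14.3 288 266.72 247.41 279 261
14.35 291 266.73 247.35 279 261
14.4 297 266.74 247.48 279 261
14.45 284 266.92 247.52 279 261
t 14.5 tcp [0.4796 0.0052 0.1109] yang -5.01 w 0.0939 F [-0.3 -0.6 -0.4] j6 -0.02
shift m [ 0.0809  0.0014 -0.0692] share [ 0.3235  0.0056 -0.2769]
```

View pics/s7c.png

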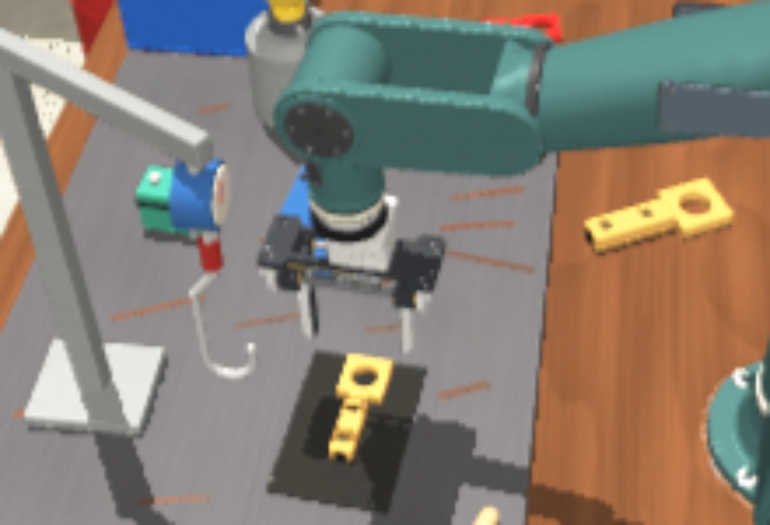

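View pics/w7.png

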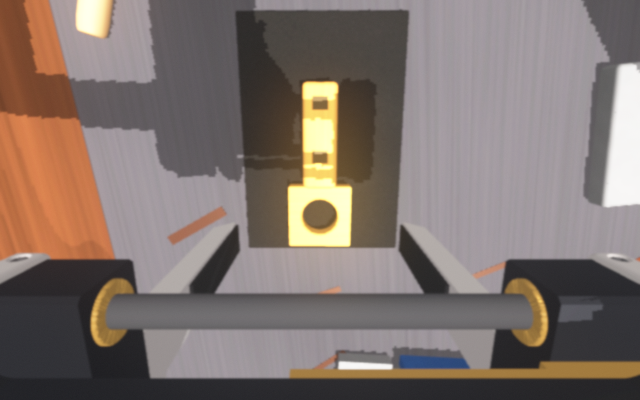

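```bash
python3 - <<'E'
from h import *
w=dict(np.load('last_wrist.npz'))
print('eye',onz(w,319.5,214,.035),'tail end',onz(w,320,82,.041))
for i in range(11):
    s=snap('side')
    P=np.array([pt(s,u,v) for v in range(225,262) for u in range(245,285) if s['z_map'][v,u]>0])
    P=P[(P[:,2]>.2)&(P[:,2]<.28)&(P[:,0]>.5)]; print(round(robot.get_obs()['time'],2),len(P),P.mean(0).round(4))
E
```

```text
eye [ 0.47910335 -0.00293715  0.035     ] tail end [0.48835644 0.0992263  0.041     ]
14.55 141 [0.5602 0.0872 0.2372]
14.6 137 [0.5593 0.0858 0.2367]
14.65 141 [0.5602 0.0881 0.2368]
14.7 145 [0.5601 0.09   0.2371]
14.75 144 [0.5593 0.0896 0.236 ]
14.8 145 [0.5595 0.0902 0.2365]
14.85 144 [0.5602 0.0906 0.2373]
14.9 141 [0.5603 0.0888 0.2368]
14.95 135 [0.5588 0.085  0.2363]
15.0 140 [0.5599 0.087  0.2372]
15.05 139 [0.5589 0.0868 0.2366]
```

```bash
python3 - <<'E'
from h import *
for i in range(10):
    s=snap('side')
    P=np.array([pt(s,u,v) for v in range(225,265) for u in range(245,285) if s['z_map'][v,u]>0])
    P=P[(P[:,2]>.2)&(P[:,2]<.28)&(P[:,0]>.5)&(P[:,1]>.11)]; print(round(robot.get_obs()['time'],2),len(P),P.mean(0).round(4),np.percentile(P[:,1],[5,95]).round(4))
E
```

```text
15.1 72 [0.5718 0.1456 0.2424] [0.1404 0.1493]
15.15 70 [0.572  0.1451 0.2424] [0.1422 0.1479]
15.2 69 [0.5716 0.1452 0.242 ] [0.1415 0.1482]
15.25 72 [0.5715 0.1456 0.2418] [0.1415 0.149 ]
15.3 70 [0.5725 0.1463 0.2419] [0.1419 0.1496]
15.35 66 [0.5726 0.1475 0.2421] [0.1443 0.1509]
15.4 66 [0.5735 0.1483 0.2441] [0.1447 0.1512]
15.45 73 [0.5726 0.1489 0.242 ] [0.1444 0.1521]
15.5 74 [0.5722 0.1495 0.2423] [0.1454 0.1526]
15.55 74 [0.5717 0.1493 0.242 ] [0.1446 0.1526]
```

Request:
drive_tool --commands '[[[0,0.002,-0.08,0],[0,0,-0.1,0],[0,0,-0.1,0],[0.08,0,0,0],[0.12,0,0,0],[0.08,0,0,0],[0.04,0,0,0],[0.018,0,0,0],[0,0,0,0],[0,0,0,0]]]'

```text
time: 16.55
tool_pos: [0.4872, 0.0748, 0.0276]
ee_rot: [1.66, 1.569, 0.001]
wrist_force: [0.2, 0.3, 0.3]
width: 0.0939
```

```bash
python3 - <<'E'
from h import *
plan([.4862,.0747,.027]); w=snap('wrist','w8.png')
E
```

```text
t 16.55 tcp [0.4872 0.0748 0.0276] yang -5.02 w 0.0939 F [0.2 0.3 0.3] j6 0.12
shift m [ 0.0006 -0.001   0.0002] share [ 0.0026 -0.0039  0.0007]
```

View pics/w8.png

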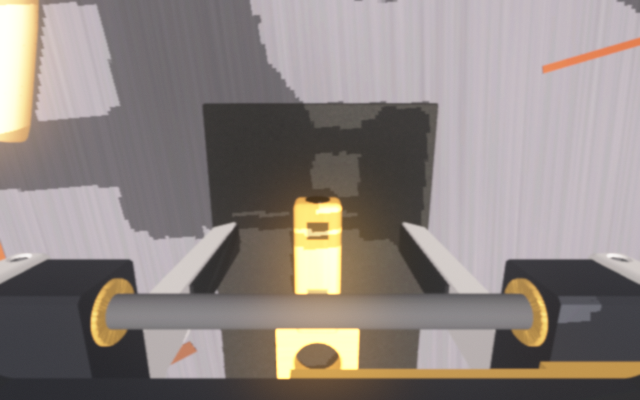

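Barrel is centred between the fingers. Close and lift straight up a little.

Request:
drive_tool --commands '[[[0,0,0,0],[0,0,0,0],[0,0,0,0],[0,0,0,0],[0,0,0,0],[0,0,0,0],[0,0,0,0],[0,0,0,0],[0,0,0,0],[0,0,0,0]]]' --grip 0

```text
time: 17.6
tool_pos: [0.4862, 0.0748, 0.0264]
ee_rot: [0.353, 1.571, -1.305]
wrist_force: [1.1, 0.3, 0.3]
width: 0.0261
```

Request:
drive_tool --commands '[[[-0.04,0,0,0],[-0.08,0,0.06,0],[-0.08,0,0.12,0],[0,0,0.16,0],[0,0,0.16,0],[0,0,0,0],[0,0,0,0],[0,0,0,0]]]'

```text
time: 18.4
tool_pos: [0.475, -0.0489, 0.0763]
ee_rot: [-2.42, 1.57, 2.205]
wrist_force: [0.8, 0.1, -3.0]
width: 0.0256
```

```bash
python3 - <<'E'
from h import *
plan([.43,.147,.30]); w=snap('side','s9.png'); im=cv2.imread('pics/s9.png')[150:300,200:420]; cv2.imwrite('pics/s9c.png',cv2.resize(im,None,fx=3.5,fy=3.5))
w=snap('wrist','w9.png')
E
```

```text
t 18.4 tcp [ 0.475  -0.0489  0.0763] yang -4.99 w 0.0256 F [ 0.8  0.1 -3. ] j6 -0.13
shift m [-0.2235 -0.062  -0.1914] share [-0.894  -0.2482 -0.7656]
```

View pics/s9c.png

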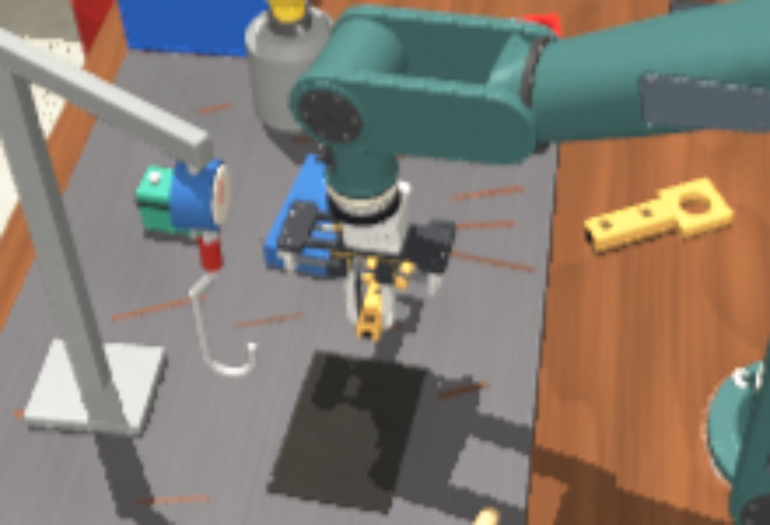

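Request:
drive_tool --commands '[[[-0.08,0,0,-0.022],[-0.08,0,0,-0.022],[-0.08,0,0,-0.022],[-0.08,0,0,-0.022],[-0.08,0,0,-0.022],[-0.08,0,0,-0.022],[-0.08,0,0,-0.022],[-0.08,0,0,-0.022],[-0.08,0,0,-0.022],[-0.08,0,0,-0.022],[-0.04,0,0,-0.022],[-0.04,0,0,-0.022],[0,0,0,0],[0,0,0,0]]]'

```text
time: 19.9
tool_pos: [0.4752, -0.049, 0.2961]
ee_rot: [-2.968, 1.57, -2.969]
wrist_force: [-0.3, -0.9, -3.4]
width: 0.0257
```

```bash
python3 - <<'E'
from h import *
plan([.42,.147,.30]); w=snap('side','s10.png'); im=cv2.imread('pics/s10.png')[100:300,200:420]; cv2.imwrite('pics/s10c.png',cv2.resize(im,None,fx=3,fy=3))
t=snap('top','t10.png'); im=cv2.imread('pics/t10.png')[100:260,180:380]; cv2.imwrite('pics/t10c.png',cv2.resize(im,None,fx=3.5,fy=3.5))
E
```

```text
t 19.9 tcp [ 0.4752 -0.049   0.2961] yang 89.94 w 0.0257 F [-0.3 -0.9 -3.4] j6 -1.79
shift m [-0.0039  0.1959 -0.0554] share [-0.0156  0.7836 -0.2217]
```

View pics/s10c.png

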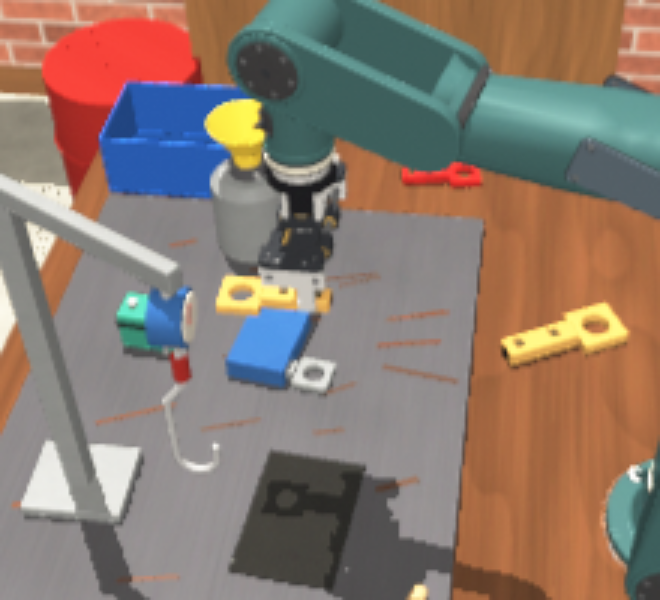

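View pics/t10c.png

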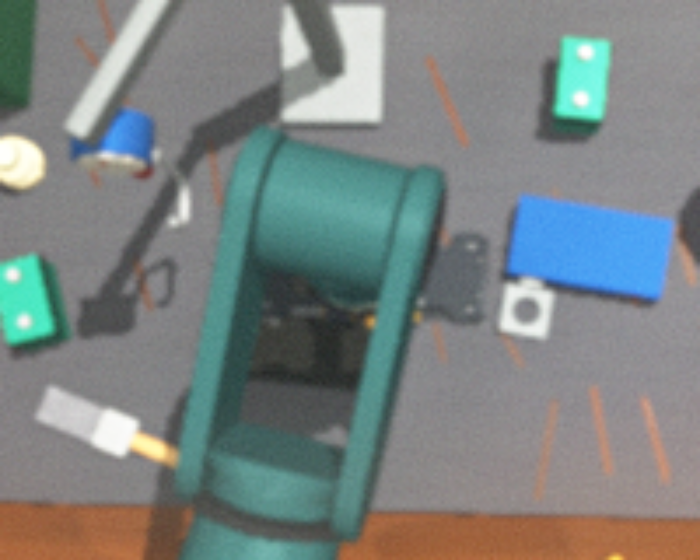

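```bash
python3 - <<'E'
from h import *
s=dict(np.load('last_side.npz'))
print(onz(s,280.3,197.7,.3047)); 
for v in range(188,206,2): print([(u,pt(s,u,v).round(3).tolist()) for u in (275,280,286,296)])
E
```

```text
[ 0.55377082 -0.04463189  0.3047    ]
[(275, [0.679, -0.4, 0.015]), (280, [0.654, -0.399, 0.019]), (286, [0.507, 0.04, 0.431]), (296, [0.475, 0.041, 0.435])]
[(275, [0.673, -0.379, 0.023]), (280, [0.652, -0.388, 0.017]), (286, [0.508, 0.036, 0.42]), (296, [0.477, 0.035, 0.422])]
[(275, [0.578, -0.07, 0.306]), (280, [0.562, -0.078, 0.3]), (286, [0.62, -0.369, 0.024]), (296, [0.478, 0.032, 0.411])]
[(275, [0.576, -0.06, 0.305]), (280, [0.559, -0.065, 0.303]), (286, [0.538, -0.066, 0.304]), (296, [0.479, 0.029, 0.399])]
[(275, [0.573, -0.049, 0.307]), (280, [0.559, -0.062, 0.296]), (286, [0.536, -0.056, 0.304]), (296, [0.498, -0.048, 0.316])]
[(275, [0.572, -0.043, 0.303]), (280, [0.64, -0.33, 0.022]), (286, [0.534, -0.048, 0.302]), (296, [0.498, -0.045, 0.308])]
[(275, [0.569, -0.03, 0.306]), (280, [0.552, -0.032, 0.306]), (286, [0.531, -0.034, 0.307]), (296, [0.496, -0.034, 0.309])]
[(275, [0.568, -0.022, 0.304]), (280, [0.552, -0.027, 0.301]), (286, [0.532, -0.033, 0.297]), (296, [0.498, -0.037, 0.297])]
[(275, [0.656, -0.294, 0.018]), (280, [0.553, -0.027, 0.291]), (286, [0.598, -0.267, 0.05]), (296, [0.555, -0.271, 0.051])]
```

```bash
python3 - <<'E'
from h import *
s=dict(np.load('last_top.npz')); h=cv2.cvtColor(s['pixels'],cv2.COLOR_RGB2HSV)
m=(h[...,0]>80)&(h[...,0]<98)&(h[...,1]>90); m[:130]=0;m[215:]=0;m[:,:235]=0;m[:,320:]=0
P=np.array([pt(s,u,v) for v,u in np.argwhere(m)]); P=P[P[:,2]>.3]
print(len(P),np.percentile(P,[0.5,5,50,95,99.5],axis=0).round(3)); print(P[P[:,0]>.5][:, :].min(0),P[P[:,0]>.5].max(0))
for z in np.arange(.4,.8,.05):
    Q=P[(P[:,2]>z)&(P[:,2]<=z+.05)]
    if len(Q): print(z.round(2),len(Q),Q.min(0).round(3),Q.max(0).round(3))
s=dict(np.load('last_side.npz')); h=cv2.cvtColor(s['pixels'],cv2.COLOR_RGB2HSV)
m=(h[...,0]>80)&(h[...,0]<98)&(h[...,1]>90); m[:,:270]=0;m[:,320:]=0;m[:95]=0;m[160:]=0
P=np.array([pt(s,u,v) for v,u in np.argwhere(m)]); P=P[P[:,2]>.3]
for z in np.arange(.4,.8,.05):
    Q=P[(P[:,2]>z)&(P[:,2]<=z+.05)]
    if len(Q): print('side',z.round(2),len(Q),Q.min(0).round(3),Q.max(0).round(3))
E
```

```text
2859 [[ 0.319 -0.145  0.571]
 [ 0.378 -0.099  0.64 ]
 [ 0.456 -0.044  0.679]
 [ 0.503  0.016  0.689]
 [ 0.516  0.027  1.405]]
[ 0.50001007 -0.10438769  0.66205214] [0.52142726 0.00211114 0.68775862]
0.5 4 [ 0.441 -0.066  0.53 ] [ 0.444 -0.044  0.548]
0.55 20 [ 0.368 -0.063  0.551] [0.445 0.016 0.599]
0.6 165 [ 0.365 -0.093  0.6  ] [0.445 0.022 0.65 ]
0.65 2651 [ 0.365 -0.111  0.65 ] [0.521 0.03  0.694]
side 0.5 8 [ 0.442 -0.038  0.528] [ 0.502 -0.012  0.547]
side 0.55 34 [ 0.402 -0.02   0.553] [0.491 0.027 0.6  ]
side 0.6 192 [ 0.401 -0.083  0.6  ] [0.518 0.027 0.65 ]
side 0.65 356 [ 0.4   -0.088  0.65 ] [0.508 0.027 0.693]
```

Request:
drive_tool --commands '[[[0,0.08,-0.02,0],[0,0.14,0,0],[0,0.14,0,0],[0,0.14,0,0],[0,0.12,0,0],[0,0.09,0,0],[0,0.05,0,0],[0,0.024,0,0],[0,0,0,0],[0,0,0,0],[0,0,0,0]]]'

```text
time: 21.1
tool_pos: [0.4703, 0.1454, 0.2964]
ee_rot: [-1.536, 1.57, -1.538]
wrist_force: [0.3, -0.4, -3.4]
width: 0.026
```

```bash
python3 - <<'E'
from h import *
plan([.470,.147,.27]); w=snap('side','s11.png'); im=cv2.imread('pics/s11.png')[170:280,220:340]; cv2.imwrite('pics/s11c.png',cv2.resize(im,None,fx=5,fy=5,interpolation=cv2.INTER_CUBIC))
t=snap('top','t11.png'); im=cv2.imread('pics/t11.png')[100:220,180:300]; cv2.imwrite('pics/t11c.png',cv2.resize(im,None,fx=5,fy=5))
E
```

```text
t 21.1 tcp [0.4703 0.1454 0.2964] yang 89.93 w 0.026 F [ 0.3 -0.4 -3.4] j6 -1.38
shift m [ 0.0264  0.0016 -0.0003] share [ 0.1058  0.0065 -0.0012]
```

View pics/s11c.png

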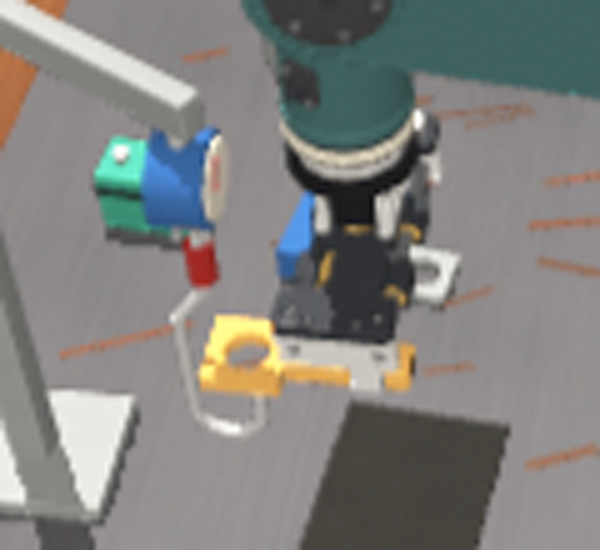

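View pics/t11c.png

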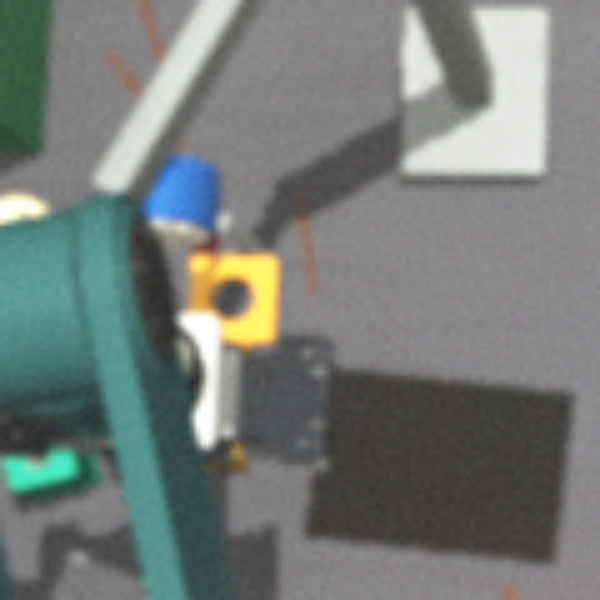

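```bash
python3 - <<'E'
from h import *
s=dict(np.load('last_side.npz')); t=dict(np.load('last_top.npz'))
print(onz(s,269.4,240,.305),onz(t,180+231/5,100+297/5,.305)); print(proj(s,[.548,.147,.25]), proj(s,[.552,.147,.25]),'vis tip column', 220+261/5,170+405/5)
E
```

```text
[0.54890068 0.14730161 0.305     ] [0.55068306 0.14469758 0.305     ]
[271.55504064 251.03036076] [270.34069847 250.91893031] vis tip column 272.2 251.0
```

Request:
drive_tool --commands '[[[0,0.006,-0.006,0],[0.04,0,0,0],[0.05,0,0,0],[0.05,0,0,0],[0.05,0,0,0],[0.04,0,0,0],[0.016,0,0,0],[0,0,0,0],[0,0,0,0]]]'

```text
time: 22.1
tool_pos: [0.4689, 0.1479, 0.2354]
ee_rot: [0.119, 1.57, 0.119]
wrist_force: [0.0, -0.1, -3.4]
width: 0.0256
```

```bash
python3 - <<'E'
from h import *
plan([.470,.147,.235]); w=snap('side','s12.png'); im=cv2.imread('pics/s12.png')[190:290,230:330]; cv2.imwrite('pics/s12c.png',cv2.resize(im,None,fx=6,fy=6,interpolation=cv2.INTER_CUBIC))
E
```

```text
t 22.1 tcp [0.4689 0.1479 0.2354] yang 90.03 w 0.0256 F [ 0.  -0.1 -3.4] j6 -1.38
shift m [ 0.0004 -0.0009  0.0011] share [ 0.0016 -0.0036  0.0043]
```

View pics/s12c.png

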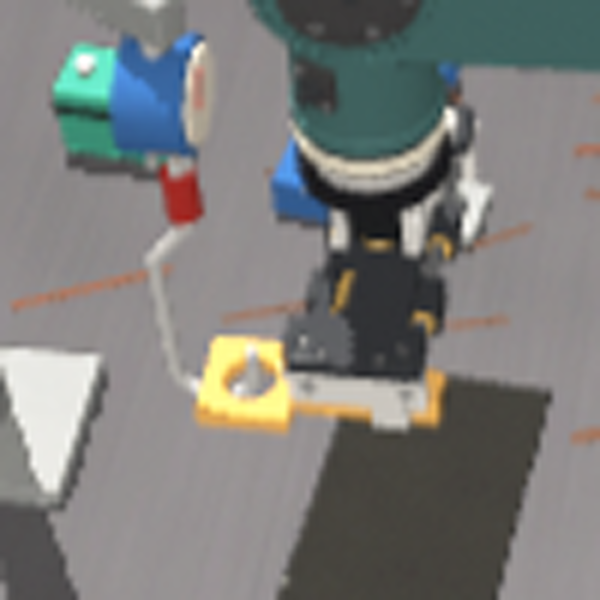

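Request:
drive_tool --commands '[[[0.016,0,0,0],[0.016,0,0,0],[0.02,0,0.002,0],[0.02,0,0.004,0],[0.02,0,0.006,0],[0,0,0,0]]]'

```text
time: 22.75
tool_pos: [0.4718, 0.1478, 0.2113]
ee_rot: [-2.008, 1.571, -2.008]
wrist_force: [-0.8, 0.1, 0.9]
width: 0.0257
```

```bash
python3 - <<'E'
from h import *
plan([.470,.147,.235]); w=snap('side','s13.png'); im=cv2.imread('pics/s13.png')[190:290,230:330]; cv2.imwrite('pics/s13c.png',cv2.resize(im,None,fx=6,fy=6,interpolation=cv2.INTER_CUBIC))
E
```

```text
t 22.75 tcp [0.4718 0.1478 0.2113] yang 90.02 w 0.0257 F [-0.8  0.1  0.9] j6 -1.38
shift m [-0.0237 -0.0008 -0.0018] share [-0.0949 -0.0031 -0.0073]
```

View pics/s13c.png

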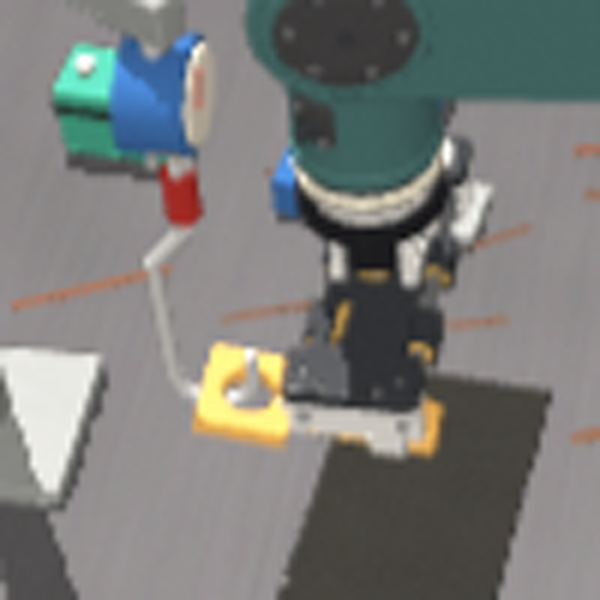

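Request:
drive_tool --commands '[[[0.024,0,0.004,0],[0.024,0,0.007,0],[0.024,0,0.01,0],[0.024,0,0.012,0],[0.024,0,0.014,0],[0.022,0,0.016,0],[0.022,0,0.016,0],[0.02,0,0.014,0],[0,0,0,0]]]'

```text
time: 23.7
tool_pos: [0.4954, 0.1477, 0.1649]
ee_rot: [-2.498, 1.57, -2.498]
wrist_force: [-2.2, 0.6, -0.5]
width: 0.0257
```

```bash
python3 - <<'E'
from h import *
plan([.470,.147,.235]); w=snap('side','s14.png'); im=cv2.imread('pics/s14.png')[190:290,230:330]; cv2.imwrite('pics/s14c.png',cv2.resize(im,None,fx=6,fy=6,interpolation=cv2.INTER_CUBIC))
E
```

```text
t 23.7 tcp [0.4954 0.1477 0.1649] yang 90.01 w 0.0257 F [-2.2  0.6 -0.5] j6 -1.39
shift m [-0.0701 -0.0007 -0.0254] share [-0.2803 -0.0028 -0.1016]
```

View pics/s14c.png

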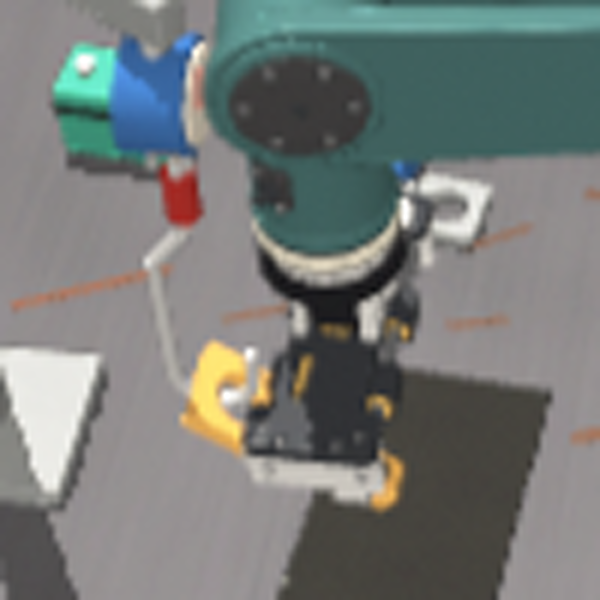

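Request:
drive_tool --commands '[[[0,0,0,0],[0,0,0,0],[0,0,0,0],[0,0,-0.02,0],[0,0,-0.08,0],[0,0,-0.1,0],[0,0,-0.15,0],[0,0,-0.15,0],[0,0,0,0]]]' --grip 1

```text
time: 24.65
tool_pos: [0.3666, 0.1479, 0.1661]
ee_rot: [1.807, 1.57, 1.809]
wrist_force: [-0.1, -0.7, -0.2]
width: 0.093
```

```bash
python3 - <<'E'
from h import *
ims=[]
plan([.470,.147,.235])
for i in range(6):
    w=snap('side','s15_%d.png'%i); ims.append(cv2.imread('pics/s15_%d.png'%i)[190:300,230:330])
im=np.vstack([np.hstack(ims[:3]),np.hstack(ims[3:])]); cv2.imwrite('pics/s15c.png',cv2.resize(im,None,fx=2.6,fy=2.6,interpolation=cv2.INTER_CUBIC))
E
```

```text
t 24.65 tcp [0.3666 0.1479 0.1661] yang 90.12 w 0.093 F [-0.1 -0.7 -0.2] j6 -1.33
shift m [-0.0689 -0.0011  0.1034] share [-0.2757 -0.0042  0.4138]
```

View pics/s15c.png

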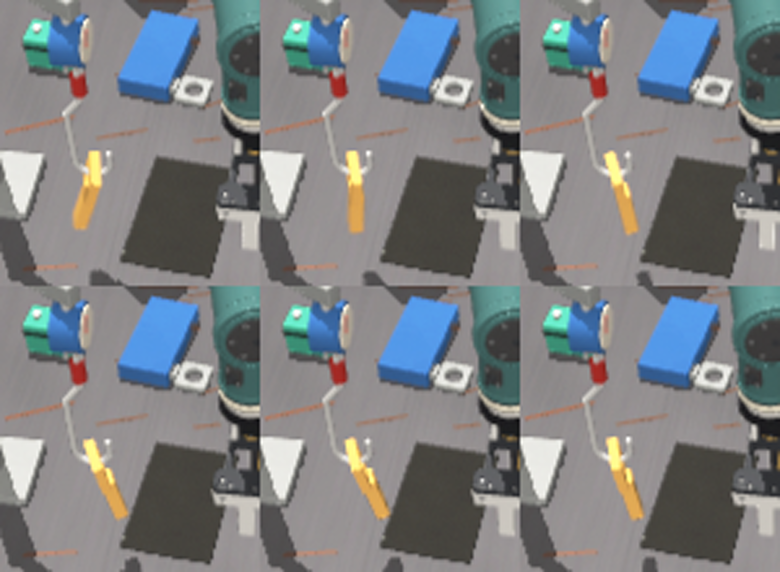

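Hanging and swinging fore-aft. Back off further and wait for it to settle.

Request:
drive_tool --commands '[[[0,0,-0.1,0],[0,0,0,0],[0,0,0,0],[0,0,0,0],[0,0,0,0],[0,0,0,0],[0,0,0,0],[0,0,0,0],[0,0,0,0],[0,0,0,0],[0,0,0,0],[0,0,0,0],[0,0,0,0],[0,0,0,0],[0,0,0,0],[0,0,0,0],[0,0,0,0],[0,0,0,0],[0,0,0,0],[0,0,0,0]]]'

```text
time: 26.95
tool_pos: [0.3449, 0.1478, 0.1659]
ee_rot: [-1.786, 1.571, -1.786]
wrist_force: [0.3, 0.0, 0.1]
width: 0.0937
```

Request:
drive_tool --commands '[[[0,0,0,0],[0,0,0,0],[0,0,0,0],[0,0,0,0],[0,0,0,0],[0,0,0,0],[0,0,0,0],[0,0,0,0],[0,0,0,0],[0,0,0,0],[0,0,0,0],[0,0,0,0],[0,0,0,0],[0,0,0,0],[0,0,0,0],[0,0,0,0],[0,0,0,0],[0,0,0,0],[0,0,0,0],[0,0,0,0]]]'

```text
time: 28.95
tool_pos: [0.3449, 0.1478, 0.166]
ee_rot: [-0.774, 1.571, -0.773]
wrist_force: [0.5, 0.4, 0.1]
width: 0.0939
```

```bash
cat > lugtrack.py <<'E'
from h import *
def track(n):
    for i in range(n):
        s=snap('side'); h=cv2.cvtColor(s['pixels'],cv2.COLOR_RGB2HSV)
        m=(h[...,0]>12)&(h[...,0]<38)&(h[...,1]>110)&(h[...,2]>80); k=np.zeros_like(m);k[225:300,235:290]=1;m&=k
        P=np.array([pt(s,u,v) for v,u in np.argwhere(m)]); P=P[(P[:,2]>.08)]
        c=P.mean(0); lo=P[P[:,2]<P[:,2].min()+.02].mean(0); hi=P[P[:,2]>P[:,2].max()-.02].mean(0)
        print(round(robot.get_obs()['time'],2),len(P),c.round(4),'lo',lo.round(4),'hi',hi.round(4))
E
python3 -c "
from lugtrack import *
track(14)
im=cv2.cvtColor(np.load('last_side.npz')['pixels'],cv2.COLOR_RGB2BGR)[180:300,220:340]; cv2.imwrite('pics/s16c.png',cv2.resize(im,None,fx=5,fy=5))"
```

```text
29.0 144 [0.5552 0.1653 0.1924] lo [0.5564 0.1535 0.1169] hi [0.2657 0.9261 1.26  ]
29.05 144 [0.5592 0.1538 0.1774] lo [0.5561 0.1536 0.1189] hi [0.5645 0.1523 0.2312]
29.1 144 [0.559  0.1528 0.1762] lo [0.5559 0.1515 0.1163] hi [0.564  0.1531 0.2299]
29.15 139 [0.5565 0.1593 0.1835] lo [0.556  0.1521 0.1193] hi [0.2657 0.9261 1.26  ]
29.2 143 [0.5568 0.1584 0.1838] lo [0.5553 0.1517 0.1183] hi [0.2657 0.9261 1.26  ]
29.25 142 [0.5548 0.1641 0.1913] lo [0.5556 0.1527 0.1184] hi [0.2657 0.9261 1.26  ]
29.3 144 [0.5592 0.154  0.1778] lo [0.5553 0.1536 0.1173] hi [0.5641 0.1546 0.2295]
29.35 145 [0.5573 0.1599 0.1849] lo [0.5553 0.1537 0.1177] hi [0.2657 0.9261 1.26  ]
29.4 148 [0.5574 0.1605 0.1859] lo [0.5554 0.1537 0.1179] hi [0.2657 0.9261 1.26  ]
29.45 156 [0.5576 0.1612 0.1883] lo [0.5561 0.1563 0.1172] hi [0.2657 0.9261 1.26  ]
29.5 163 [0.5545 0.171  0.2036] lo [0.5558 0.1574 0.1177] hi [0.2657 0.9261 1.26  ]
29.55 169 [0.557  0.1655 0.1978] lo [0.556  0.1579 0.1163] hi [0.2657 0.9261 1.26  ]
29.6 166 [0.5587 0.1617 0.1921] lo [0.5566 0.1597 0.118 ] hi [0.2657 0.9261 1.26  ]
29.65 169 [0.557  0.1661 0.1986] lo [0.5567 0.1598 0.1185] hi [0.2657 0.9261 1.26  ]
```

View pics/s16c.png

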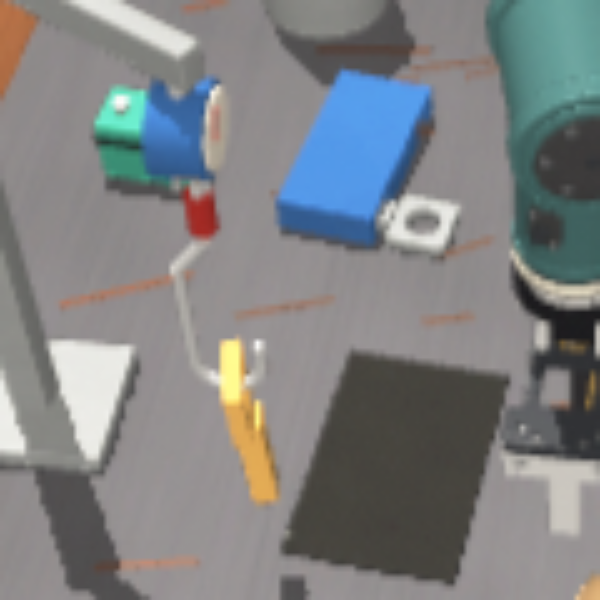

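```bash
sed -i 's/P=P\[(P\[:,2\]>.08)\]/P=P[(P[:,2]>.08)\&(P[:,2]<.27)]/' lugtrack.py; python3 -c "
from lugtrack import *
track(32)"; cp pics/s16c.png pics/x.png
```

```text
29.7 169 [0.5605 0.1569 0.1867] lo [0.556  0.1601 0.1194] hi [0.5661 0.1535 0.2324]
29.75 168 [0.5605 0.1562 0.1853] lo [0.556  0.1583 0.1177] hi [0.5663 0.1525 0.2328]
29.8 164 [0.5601 0.1567 0.1834] lo [0.5555 0.1575 0.118 ] hi [0.5659 0.1534 0.2321]
29.85 157 [0.5596 0.1564 0.1818] lo [0.5559 0.1565 0.1172] hi [0.5648 0.1551 0.2322]
29.9 153 [0.5595 0.1554 0.1796] lo [0.556  0.1553 0.1155] hi [0.565  0.1525 0.2307]
29.95 145 [0.5593 0.1547 0.1774] lo [0.5557 0.1533 0.1166] hi [0.5652 0.1522 0.2293]
30.0 144 [0.5591 0.1537 0.1772] lo [0.5552 0.1538 0.1186] hi [0.5647 0.1528 0.2306]
30.05 143 [0.559  0.153  0.1765] lo [0.5554 0.1519 0.117 ] hi [0.5645 0.1509 0.2302]
30.1 141 [0.5586 0.1536 0.1758] lo [0.5564 0.1519 0.1178] hi [0.5621 0.1573 0.2294]
30.15 142 [0.559  0.1532 0.177 ] lo [0.5562 0.1519 0.1181] hi [0.5641 0.1527 0.2288]
30.2 143 [0.5587 0.1535 0.1768] lo [0.5553 0.1525 0.1175] hi [0.563  0.1538 0.2306]
30.25 141 [0.559  0.1534 0.1766] lo [0.5552 0.1524 0.1178] hi [0.5641 0.1536 0.2276]
30.3 144 [0.5591 0.1541 0.1775] lo [0.5553 0.1542 0.1179] hi [0.5648 0.1532 0.2306]
30
[... 903 characters left out ...]
i [0.5653 0.153  0.2307]
30.9 146 [0.5593 0.1552 0.1783] lo [0.5552 0.1543 0.1191] hi [0.5649 0.1531 0.2302]
30.95 145 [0.5593 0.1547 0.177 ] lo [0.5558 0.1534 0.1172] hi [0.5653 0.1517 0.2308]
31.0 144 [0.5593 0.1537 0.1764] lo [0.5567 0.153  0.1179] hi [0.5642 0.1543 0.229 ]
31.05 140 [0.5587 0.1532 0.1748] lo [0.555  0.1525 0.1179] hi [0.5631 0.1533 0.2302]
31.1 140 [0.5588 0.1535 0.1757] lo [0.5563 0.1519 0.1184] hi [0.563  0.1548 0.2297]
31.15 141 [0.5586 0.1534 0.1756] lo [0.556  0.1524 0.1171] hi [0.5625 0.1556 0.2293]
31.2 142 [0.5588 0.153  0.1754] lo [0.5552 0.1518 0.1169] hi [0.5636 0.1526 0.2299]
31.25 144 [0.5592 0.1537 0.1772] lo [0.5562 0.1538 0.1191] hi [0.5645 0.1531 0.23  ]
```

```bash
python3 -c "
from h import *
s=snap('side'); h=cv2.cvtColor(s['pixels'],cv2.COLOR_RGB2HSV)
m=(h[...,0]>12)&(h[...,0]<38)&(h[...,1]>110)&(h[...,2]>80); k=np.zeros_like(m);k[225:300,235:290]=1;m&=k
P=np.array([pt(s,u,v) for v,u in np.argwhere(m)]); P=P[(P[:,2]>.08)&(P[:,2]<.27)]
Q=P[(P[:,1]>.163)&(P[:,2]>.17)]; print(len(Q),np.percentile(Q,[2,50,98],axis=0).round(4))
Q=P[(P[:,2]<.15)];print(np.percentile(Q,[2,50,98],axis=0).round(4))
t=snap('top','t17.png'); im=cv2.imread('pics/t17.png')[100:220,180:300]; cv2.imwrite('pics/t17c.png',cv2.resize(im,None,fx=5,fy=5))
h=cv2.cvtColor(t['pixels'],cv2.COLOR_RGB2HSV);m=(h[...,0]>15)&(h[...,0]<38)&(h[...,1]>110);k=np.zeros_like(m);k[135:175,215:250]=1
P=np.array([pt(t,u,v) for v,u in np.argwhere(m&k)]);P=P[P[:,2]>.1];print(np.percentile(P,[2,50,98],axis=0).round(4))
"
```

```text
37 [[0.5555 0.1646 0.1869]
 [0.5614 0.1688 0.2119]
 [0.5664 0.1727 0.236 ]]
[[0.5487 0.1403 0.1095]
 [0.5554 0.155  0.13  ]
 [0.5649 0.159  0.1483]]
[[0.551  0.1213 0.1247]
 [0.5635 0.1391 0.2069]
 [0.5774 0.1665 0.2393]]
```

View pics/t17c.png

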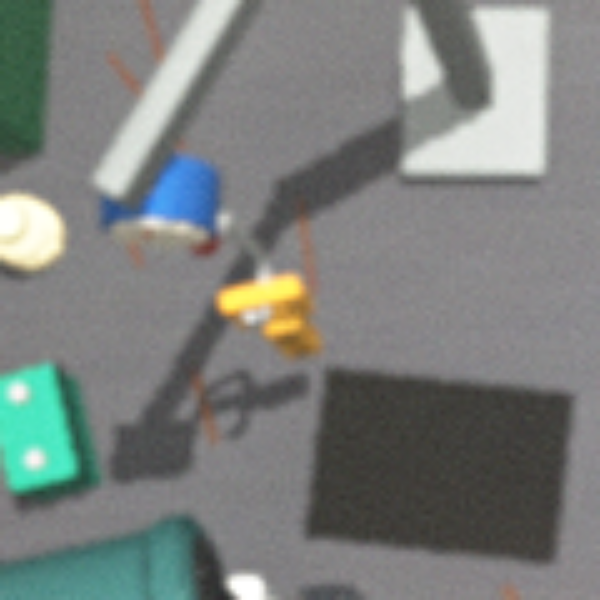

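```bash
python3 -c "
from h import *
print(robot.close_job(), robot.get_obs()['time'])"
```

```text
the job is handed in; nothing more can be done
the job is handed in; nothing more can be done
```

The job is handed in at about 31 s of the 72 s allowed. The brass lug is hanging by its eye in the bend of the hook, and the arm is well clear. No verdict was reported.

**What I did:**
- I gripped the lug by its eye plate and drew it out of the bay.
- I stilled the hook by holding the side of the lug's barrel against the hook's point at plumb. With the tool only able to point down, the gripper body would have hit the shank before the fingers reached the hook.
- I laid the lug on the pad, released it and rose clear, then waited about a second.
- I took the lug by its barrel, lowered the eye over the hook's point, and tilted it down to about 45° against the bend. Then I let go.

**Last checks (from the camera):**

| Check | Measured | Limit |
|---|---|---|
| Hook swing while the lug lay on the pad | about ±0.012 rad, about 0.08 rad/s | 0.04 rad, 0.3 rad/s |
| Eye centre to the bottom of the bend | about 13 mm | 20 mm |
| Lug lean from plumb | about 0.08 rad | 0.3 rad |
| Remaining sideways swing of the hook | about ±0.013 rad | 0.08 rad |
| Lug speed | about 0.03 m/s | 0.12 m/s |

One early track of the hook from the side camera picked up part of the gripper, so I repeated it with a tighter filter; the hook figure above is from the repeat. In the last frames the zinc lug, pack and insulator in view stood where they started. I did not measure the bystanders separately, and the brush and second pack were out of that view.

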